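# Earth check of a heater plate at the appliance counter

### The job

Slide the tray carrying the heater plate along the counter into the slotted test fixture, fully home against its end stop. Then take the spring probe from its stand and hold it upright with its tip on the middle of the ringed flat boss of the heater plate, pressing gently so that the sprung tip goes about halfway in; finish while still holding it there. Leave the other things on the counter where they are.

Things in the scene. Friction and masses are not known exactly. Their poses are not given: they have to be found in the camera images.
- tray: aluminium tray on the counter, about 0.3 kg. Origin at counter height under the centre of its nest (102 x 96 mm, walls to 14 mm above the counter) that holds the heater plate loosely. Its x axis points forward, the way it goes in: the floor plate, 5 mm thick, reaches 60 mm ahead of the origin, 95 mm behind and 66 mm to each side
- tray_handle (a point): centre of the tray's upright black handle block, at 45 mm above the counter, 86 mm behind the tray's origin; axes as the tray's. The block is 14 mm thick along x, 40 wide along y, its top 60 mm above the counter; 28 mm clear of the nest's rear wall
- fixture: fixed aluminium test fixture: two parallel slotted rails 14 mm high, a steel end stop 22 mm high, behind it a grey block 50 mm high. Its x axis points inward along the rails, the way the tray goes. Origin midway between the rails at counter height: when the tray is home its origin and axes coincide with these. The stop's face is 60 mm past the origin
- mouth (a point): centre of the fixture's open mouth, 50 mm before its origin, at counter height; axes as the fixture's. Here the rails begin, 2.5 mm play each side of the tray; flared guides reach 40 mm further out and open to 85 mm either side. The rails' lips overhang the tray's edges by 8 mm, 9 mm above the counter: the tray enters only by sliding along the counter
- heater: dark steel heater plate lying in the tray at any yaw, about 0.4 kg: disc 84 mm across, 10 thick, origin at the centre of its underside. On top a broad flat boss 18 mm across, 5 high, 24 mm along x from the centre, with a ring drawn on it; on the other side two slim posts 8 mm across, 14 high, at x -16, y +-18 mm. It may shift a few mm as the tray moves
- spot (a point): the marked spot: centre of the top of the ringed boss, 15 mm above the heater plate's underside, 20 mm above the counter
- stand: fixed grey block 64 x 64 x 55 mm with a vertical well in its top in which the probe stands; origin at the centre of its underside
- probe: hand-held spring probe, 0.13 kg, standing upright in the stand: grey round handle 24 mm across. Origin on its axis at the underside of its black collar (34 mm across, 6 thick), which rests on the stand's top. z points from tip to handle. The handle ends 85 mm above the origin; below are a nose 14 mm across, 20 long, and the thin brass sprung tip. Lift 40 mm to clear the stand
- probe_tip (a point): the end of the probe's sprung tip (round, 6 mm across), on the probe's axis 40 mm below the probe's origin when not pressed
- plunger (a joint): how far the sprung tip is pressed into the probe, m: 0 = out, 0.012 = fully in. Takes about 1 N to start, 4 N at 0.006, 7 N at 0.012, and is rigid beyond
- tape: bystander: cardboard tape roll lying flat, 90 mm across, 22 high; leave it alone
- screwdriver: bystander: screwdriver lying on the counter; leave it alone
- jar: bystander: clear lidded jar, 56 mm across, 65 high; leave it alone
- bulb_box: bystander: small upright carton 60 x 60 x 90; leave it alone
- pot: bystander: open brass pot, 100 mm across, 85 high; leave it alone
- coil_box: bystander: flat white carton 90 x 60 x 40; leave it alone
- spool: bystander: grey spool, 60 mm across, 50 high; leave it alone
Things that resemble listed ones, but are neither listed nor needed, are in the scene too. What is shaped like the probe but turquoise is not meant.

How it is judged:
On the way, in this order (a step that is already met when the one before it is completed fails the run):
1. the tray is fully home in the fixture with the heater plate lying in it (x of tray in the frame of fixture between -0.006 and 0.006 m and y of tray in the frame of fixture between -0.006 and 0.006 m and z of tray in the frame of fixture below 0.005 m and angle between the x axis of tray and the x axis of fixture, either way round below 0.08 rad and horizontal distance between heater and tray below 0.015 m and z of heater in the frame of tray below 0.009 m and angle between heater's own z axis and vertical below 0.1 rad), for 0.2 s.
2. the probe is taken out of its stand by the gripper (contact force between the fingers and probe above 2 N and distance between probe and stand above 0.085 m and contact force between probe and stand below 0.1 N), for 0.1 s.
At the end, for the whole second after the job is handed in: Tray home (6 mm, 4.5 degrees), heater plate flat in it; gripper still holds the probe, at rest, within 10 degrees of upright, touching nothing but the plate, tip within 7 mm of the spot, sprung tip pressed in 2 to 10.5 mm with 1 to 8 N (all of step 1 and distance between probe_tip and spot below 0.007 m and angle between probe's own z axis and vertical below 0.175 rad and value of joint plunger between 0.002 and 0.0105 m and contact force between probe and heater between 1 and 8 N and contact force between the fingers and probe above 2 N and contact force between probe and tray below 0.2 N and contact force between probe and fixture below 0.2 N and contact force between probe and stand below 0.2 N and linear speed of probe below 0.02 m/s); the arm keeps its last pose, push and grip.
It fails at once if the probe pressed hard on the heater plate (over 15 N) (contact force between probe and heater above 15 N).
It fails at once if another thing on the counter moved over 30 mm (distance of any of tape, screwdriver, jar, bulb_box, pot, coil_box, spool from where it was at the start of the episode above 0.03 m).
It also fails if it takes over 64 s, if anything falls off the work surface, if the arm or the gripper's body presses on something with over 40 N, if the wrist force passes 120 N, or if a joint passes its speed limit or range.

### The arm

A 6-joint arm with a two-finger parallel gripper is mounted at the origin on the work surface. World frame = base frame: x ahead of the robot, y to its left, z up, the work surface at z = 0. Lengths are in m, angles in rad, forces in N, time in s.
With the tool pointing down it reaches from about 0.35 to 0.975 m from the base axis. Payload 4.9 kg.
Tool frame: the origin (TCP) lies on the centre line of the jaws, within the pads' length; the fingertips stand 11 mm ahead of it and the grasp point (between the pads) lies 8 mm behind it (manip.finger_overhang is the distance from the TCP to the fingertips, in m); y points along the fingers, z is the direction in which the jaws open and shut, and the axes are right-handed (so a half turn about y gives the same grasp; the last joint's range is limited). The gripper opens to 85 mm and grips with 20 to 120 N. Pads are 22 mm wide; open, the fingers measure 114 mm over their backs; the gripper's body (76 mm by 85 mm) begins 54 mm behind the grasp point. The pads swing forward as they close: fully open they stand 13 mm farther back than shut.
Start: joints at [-1.451, 0.053, 1.613, -0, 1.476, -0.119], TCP at [0.148, -0.607, 0.242] pointing down, gripper open.
Joint ranges: [-3.01, 3.01], [-1.01, 2.22], [0.06, 2.58], [-1.02, 4.17], [0.09, 2.62], [-3.14, 3.14]. Speed limits (rad/s): [2.57, 2.57, 3.14, 3.14, 3.14, 3.14].

### API

Orientations are given as a unit quaternion [w, x, y, z].
In Python, from plant import readout, cams, workorder, manip gives the robot as it stands.
- The arm moves only by the tool play_rows, never from a script. Its arguments are lists of equal length, an entry for each row: "slide": the shift along the tool's x, y, z in cm, a list of three; "yaw": the turn about the tool's y in degrees; "grip": the closure, from -1 (fully open) to 1 (shut), so that 0 is half open. In form: {"slide": [[x, y, z], ...], "yaw": [yaw, ...], "grip": [grip, ...]}. A call has 1 to 12 rows; each row shifts and turns the commanded pose from where the row before left it, along the tool's axes as they then stand; what a row does not reach is not made up. A row lasts 1/10 s, in which the tool goes at most 50 mm and 8.59 degrees, less where a joint would pass 70% of its speed; a pose out of reach is approached as far as the arm can. A call with a gripper value outside its range is refused whole. The fingers move at their own pace and stop on an object; the grip force is fixed at half the most. Time passes only in rows, so rows that do not move let the fingers close. It gives the time, the measured TCP pose, the force and the opening at its end, in the units of the state.
- readout.state(): the state, without advancing time (a new reading comes with each control period).
- cams.grab_frame(name): name is "scene" or "side" or "wrist"; returns a dict with "image" (420x560x3 uint8, red, green, blue), "mtx" (3x3 intrinsics, pixels), "R" (3x3) and "t" (3): a world point X has camera coordinates R X + t; the wrist camera has in their place "mount" (4x4, takes a point from camera to tool coordinates, whose origin is the TCP and whose axes are the tool frame's). Camera axes: x right, y down, z forward; pixel columns grow to the right and rows downward; lengths in m; the calibration is good to about 2 mm. A picture is of the moment at which its call begins: read the wrist's pose just before it. There is no depth.
- workorder.job_done(): hands the job in, once; it reports no verdict.
The state is a dict: "time": time; "joint_pos": joint angles; "joint_vel": joint speeds; "joint_efforts": joint torques, N m; "tool_pos": TCP position; "tool_rot": TCP orientation; "contact_force": force on the tool from outside, world axes, zero at the start; "ft_torque": the same for the moment, N m; "gripper_width": opening from 0.0 (shut) to 1.0 (fully open).
Only numpy, scipy, OpenCV 4.12 (cv2) and the standard library are available. Lean on these libraries where they do the work, as an engineer would, in place of code of your own. Each camera call takes 0.05 s, during which the arm holds its last target.

## Working session

There is one attempt and no reset: what is moved stays moved. The work goes in short steps, Python scripts to look and compute and a tool call to move; the robot and the scene stay as the last step left them, time stands still between calls to the robot, and variables do not carry over. Pictures are saved under pics/ and viewed, and the job is handed in when it is done.

Besides the shell and the picture viewer there is one more tool, called after "Emit:" by a JSON object that holds its "name" and its "arguments". play_rows: Moves the arm, as the interface text tells. Its arguments: {"type":"object","properties":{"slide":{"type":"array","items":{"type":"array","items":{"type":"number"}}},"yaw":{"type":"array","items":{"type":"number"}},"grip":{"type":"array","items":{"type":"number"}}},"required":["slide","yaw","grip"]}

```bash
mkdir -p pics; ls; python3 - <<'E'
from plant import readout, cams, workorder, manip
import cv2
print(readout.state(), manip.finger_overhang)
for n in ("scene","side","wrist"):
    f=cams.grab_frame(n); cv2.imwrite(f"pics/{n}0.png",f["image"][:,:,::-1])
    print(n,{k:v.round(4).tolist() for k,v in f.items() if k!="image"})
E
```

```text
pics
{'time': 0.0, 'joint_pos': array([-1.45100921e+00,  5.33345285e-02,  1.61427371e+00, -1.15211607e-05,
        1.47598960e+00, -1.18985940e-01]), 'joint_vel': array([ 0.00109956,  0.0023623 , -0.00097357, -0.0005076 ,  0.00104458,
       -0.00126351]), 'joint_efforts': array([ 5.34048650e-04, -3.93683302e+01, -3.70172238e+01, -9.22993377e-05,
        7.24524551e-03, -1.15920867e-05]), 'tool_pos': array([ 0.14775412, -0.60667695,  0.24108895]), 'tool_rot': array([ 0.08421463, -0.08422331,  0.70278206, -0.70136418]), 'contact_force': array([ 0.31077163, -0.47412905,  0.26823553]), 'ft_torque': array([-0.00457491, -0.01184836,  0.00042116]), 'gripper_width': 1.000130770690683} 0.011
scene {'mtx': [[531.0504, 0.0, 283.4288], [0.0, 531.0504, 217.6011], [0.0, 0.0, 1.0]], 'R': [[0.7431, 0.6691, -0.0131], [0.5492, -0.6209, -0.5594], [-0.3824, 0.4085, -0.8288]], 't': [-0.3357, -0.3455, 1.5846]}
side {'mtx': [[453.3198, 0.0, 280.6948], [0.0, 453.3198, 210.2599], [0.0, 0.0, 1.0]], 'R': [[-0.9378, -0.3471, 0.008], [-0.2682, 0.7095, -0.6517], [0.2206, -0.6133, -0.7584]], 't': [0.5089, 0.2901, 1.2274]}
wrist {'mtx': [[315.3688, 0.0, 276.6794], [0.0, 315.3688, 206.2886], [0.0, 0.0, 1.0]], 'mount': [[0.0004, 0.9477, 0.3193, -0.0817], [-0.0009, -0.3193, 0.9477, -0.1322], [1.0, -0.0007, 0.0007, -0.0004], [0.0, 0.0, 0.0, 1.0]]}
```

View pics/scene0.png

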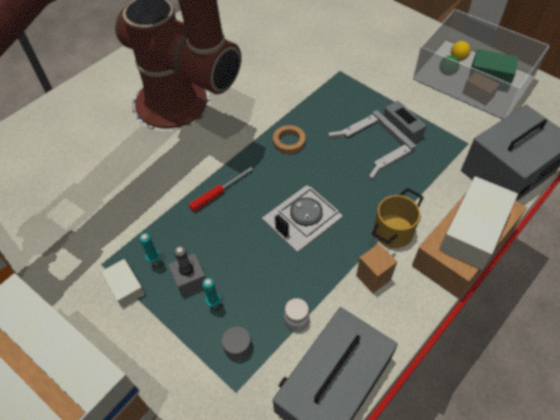

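View pics/side0.png

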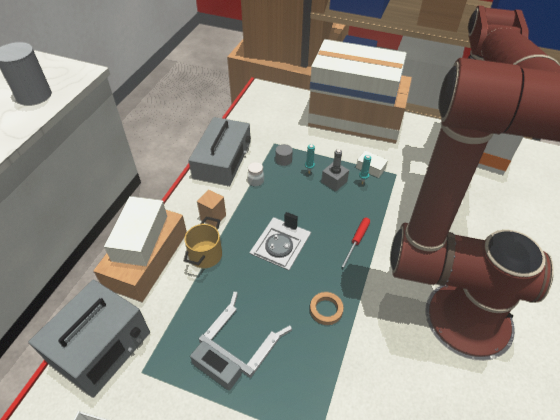

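View pics/wrist0.png

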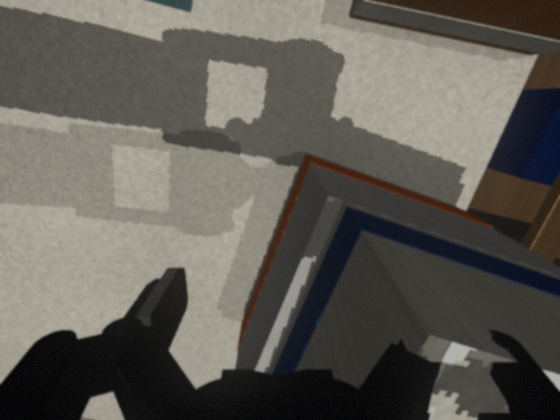

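The scene view shows the tray at about (302,217), the fixture at (390,140), and the stand with the grey probe at (185,270), between two turquoise look-alikes. I'll zoom in for the measurements.

```bash
python3 - <<'E'
import cv2
a=cv2.imread("pics/scene0.png"); b=cv2.imread("pics/side0.png")
cv2.imwrite("pics/s_z1.png",cv2.resize(a[90:260,240:440],None,fx=4,fy=3.5,interpolation=cv2.INTER_CUBIC)[:600])
cv2.imwrite("pics/d_z1.png",cv2.resize(b[200:390,155:345],None,fx=3.15,fy=3.15,interpolation=cv2.INTER_CUBIC)[:600])
s=cv2.resize(a[225:315,130:230],None,fx=4,fy=4,interpolation=cv2.INTER_CUBIC); d=cv2.resize(b[135:225,290:390],None,fx=4,fy=4,interpolation=cv2.INTER_CUBIC)
cv2.imwrite("pics/p_z1.png",cv2.hconcat([s,d]))
E
```

```text
(no output)
```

View pics/s_z1.png

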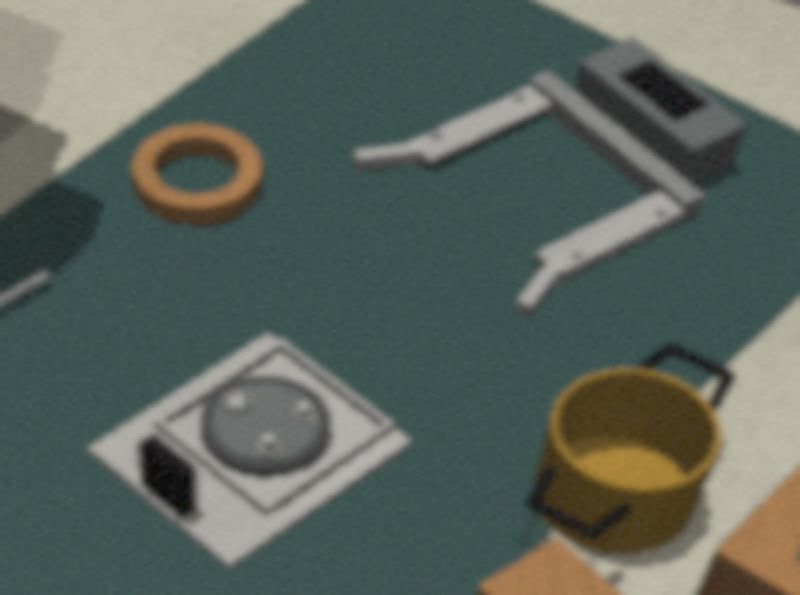

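View pics/d_z1.png

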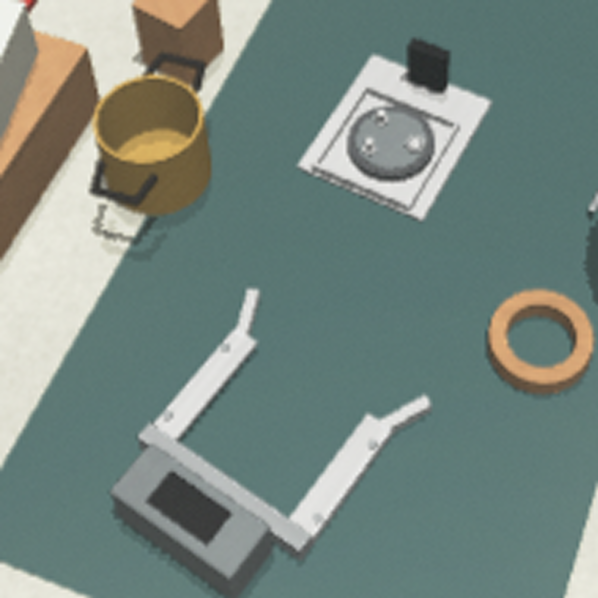

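View pics/p_z1.png

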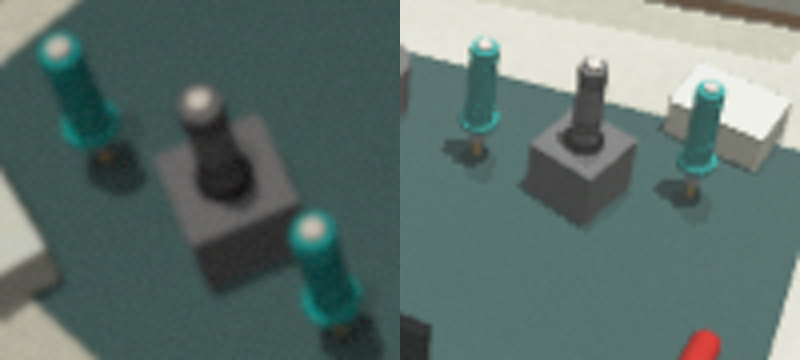

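```bash
cat > h.py <<'E'
import numpy as np, cv2
from plant import readout, cams
def cast(f,uv,z):
    uv=np.atleast_2d(np.float64(uv)); d=np.c_[(uv-f["mtx"][:2,2])/f["mtx"][0,0],np.ones(len(uv))]@f["R"]
    o=-f["R"].T@f["t"]; s=(z-o[2])/d[:,2]; return (o+s[:,None]*d)[:,:2]
def proj(f,X):
    X=np.atleast_2d(np.float64(X)); c=X@f["R"].T+f["t"]; p=c@f["mtx"].T; return p[:,:2]/p[:,2:]
def wristcam(pos,rot,f):
    from scipy.spatial.transform import Rotation as Ro
    T=np.eye(4); T[:3,:3]=Ro.from_quat(np.r_[rot[1:],rot[0]]).as_matrix(); T[:3,3]=pos
    M=np.linalg.inv(T@f["mount"]); f["R"]=M[:3,:3]; f["t"]=M[:3,3]; return f
E
python3 - <<'E'
from h import *
roi={"scene":[(240,170,110,90)],"side":[(245,205,75,70)]}
for n in ("scene","side"):
    f=cams.grab_frame(n); im=f["image"]; hsv=cv2.cvtColor(im,cv2.COLOR_RGB2HSV)
    m=((hsv[:,:,1]<45)&(hsv[:,:,2]>100)).astype(np.uint8)*255
    x,y,w,h=roi[n][0]; k=np.zeros_like(m); k[y:y+h,x:x+w]=m[y:y+h,x:x+w]
    c=max(cv2.findContours(k,0,2)[0],key=cv2.contourArea); hull=cv2.convexHull(c)[:,0]
    q=cv2.approxPolyDP(hull,6,True)[:,0]
    r=cv2.minAreaRect(cast(f,hull,.005).astype(np.float32)*1000)
    print(n,r); print(q.tolist(),cast(f,q,.005).round(4).tolist())
# clicks: scene zoom (4,3.5,+240,+90), side zoom(3.15,+155,+200)
S=cams.grab_frame("scene");D=cams.grab_frame("side")
s=lambda L:[(240+x/4,90+y/3.5) for x,y in L]; d=lambda L:[(155+x/3.15,200+y/3.15) for x,y in L]
print("handle top corners", cast(S,s([(140,440),(192,490)]),.06).round(4).tolist(), cast(D,d([(409,38),(450,48)]),.06).round(4).tolist())
print("rail mouth inner/outer corners scene",cast(S,s([(412,140),(435,163),(540,250),(560,262)]),.014).round(4).tolist())
print("rail side",cast(D,d([(238,335),(257,343),(365,415),(390,428)]),.014).round(4).tolist())
print("stop ends sc (L outer,R outer)",cast(S,s([(532,78),(695,203)]),.022).round(4).tolist(), "side", cast(D,d([(155,425),(312,538)]),.022).round(4).tolist())
p=lambda L:[(130+x/4,225+y/4) for x,y in L]; pd=lambda L:[(290+x/4,135+y/4) for x,y in L]
print("stand top sc",cast(S,p([(155,155),(262,118),(300,205),(192,245)]),.055).round(4).tolist(),"sd",cast(D,pd([(528,146),(585,108),(636,145),(582,188)])-np.array([100,0]),.055).round(4).tolist())
print("probe top",cast(S,p([(201,100)]),.14),cast(D,pd([(595,68)])-np.array([100,0]),.14))
print("bosses",cast(S,s([(236,401),(304,406),(267,440)]),.022).round(4).tolist(),cast(D,d([(380,117),(414,142),(368,147)]),.022).round(4).tolist())
E
```

```text
scene ((565.3345947265625, -54.20318603515625), (163.46849060058594, 137.8946533203125), 83.8348388671875)
[[308, 185], [342, 216], [296, 251], [262, 216]] [[0.5119, 0.03], [0.6402, 0.0118], [0.6207, -0.1421], [0.4888, -0.1221]]
side ((564.203369140625, -55.26122283935547), (161.08932495117188, 136.93443298339844), 83.52093505859375)
[[273, 217], [311, 232], [288, 270], [249, 253]] [[0.6205, -0.1395], [0.4884, -0.1246], [0.5082, 0.0322], [0.6375, 0.0166]]
handle top corners [[0.5392, -0.1262], [0.5898, -0.136]] [[0.577, -0.128], [0.5356, -0.13]]
rail mouth inner/outer corners scene [[0.4635, 0.2375], [0.491, 0.2286], [0.5993, 0.2042], [0.6165, 0.2034]]
rail side [[0.6127, 0.2023], [0.5943, 0.2036], [0.4839, 0.2328], [0.4605, 0.2363]]
stop ends sc (L outer,R outer) [[0.4893, 0.3417], [0.653, 0.3056]] side [[0.6397, 0.3046], [0.484, 0.3459]]
stand top sc [[0.4447, -0.3824], [0.4725, -0.3252], [0.5301, -0.3494], [0.5034, -0.4065]] sd [[0.5232, -0.3428], [0.4912, -0.4041], [0.4392, -0.376], [0.4677, -0.3117]]
probe top [[ 0.48580201 -0.36431775]] [[ 0.47977621 -0.36142413]]
bosses [[0.5434, -0.0426], [0.5784, -0.0176], [0.5802, -0.0555]] [[0.5795, -0.055], [0.5388, -0.0386], [0.5775, -0.0177]]
```

```bash
cat >> h.py <<'E'
def plan(target,yaw_x_deg=None):
    "print shift in tool axes (cm) from present pose with current orientation, and yaw about tool y so tool x heads yaw_x_deg"
    from scipy.spatial.transform import Rotation as Ro
    s=readout.state(); r=s["tool_rot"]; R=Ro.from_quat(np.r_[r[1:],r[0]]).as_matrix()
    d=np.array(target)-s["tool_pos"]; a=np.degrees(np.arctan2(R[1,0],R[0,0]))
    print("t",s["time"],"pos",s["tool_pos"].round(4),"toolx heading",a.round(2),"tilt y",R[:,1].round(3),"q",s["joint_pos"].round(3),"F",s["contact_force"].round(2),"w",round(s["gripper_width"],3))
    print("shift cm",(R.T@d*100).round(2))
    if yaw_x_deg is not None:
        # turn about tool y (down) by +a lowers the world heading by a
        y=-((yaw_x_deg-a+180)%360-180); print("yaw needed deg",round(y,2))
        h=np.radians(yaw_x_deg); Rn=np.array([[np.cos(h),0,np.sin(h)],[np.sin(h),0,-np.cos(h)],[0,-1,0]])
        if np.linalg.det(Rn)<0: Rn[:,2]*=-1
        print("shift cm after yaw",(Rn.T@d*100).round(2), "z axis",Rn[:,2].round(2))
E
python3 -c "
from h import *
plan([.555,-.16,.22],83)"
```

```text
t 0.35 pos [ 0.1478 -0.6071  0.242 ] toolx heading -166.32 tilt y [-0.  0. -1.] q [-1.451  0.053  1.613  0.     1.476 -0.119] F [-0.7   0.02  0.79] w 0.997
shift cm [-50.14   2.22 -33.81]
yaw needed deg 110.68
shift cm after yaw [ 49.34   2.2  -34.97] z axis [-0.99  0.12 -0.  ]
```

Emit:
{"name": "play_rows", "arguments": {"slide": [[0,0,0],[0,0,0],[0,0,0],[0,0,0],[0,0,0],[0,0,0],[0,0,0],[0,0,0],[0,0,0],[0,0,0]], "yaw": [-7.7,-7.7,-7.7,-7.7,-7.7,-7.7,-7.7,-7.7,-7.7,0], "grip": [-1,-1,-1,-1,-1,-1,-1,-1,-1,-1]}}

```text
time: 1.35
tool_pos: [0.1478, -0.6072, 0.2423]
tool_rot: [0.468, -0.468, 0.53, -0.53]
contact_force: [-0.2, 0.3, -0.2]
gripper_width: 1.001
```

```bash
python3 -c "
from h import *
plan([.56,.13,.28],-97)"
```

```text
t 1.35 pos [ 0.1478 -0.6072  0.2423] toolx heading -97.03 tilt y [-0.  0. -1.] q [-1.451  0.053  1.613 -0.     1.476 -1.328] F [-0.22  0.27 -0.21] w 1.001
shift cm [-78.21  -3.77  31.88]
yaw needed deg -0.03
shift cm after yaw [-78.2   -3.77  31.93] z axis [ 0.99 -0.12 -0.  ]
```

Emit:
{"name": "play_rows", "arguments": {"slide": [[-3.26,-0.16,1.33],[-3.26,-0.16,1.33],[-3.26,-0.16,1.33],[-3.26,-0.16,1.33],[-3.26,-0.16,1.33],[-3.26,-0.16,1.33],[-3.26,-0.16,1.33],[-3.26,-0.16,1.33],[-3.26,-0.16,1.33],[-3.26,-0.16,1.33],[-3.26,-0.16,1.33],[-3.26,-0.16,1.33]], "yaw": [0,0,0,0,0,0,0,0,0,0,0,0], "grip": [-1,-1,-1,-1,-1,-1,-1,-1,-1,-1,-1,-1]}}

```text
time: 2.55
tool_pos: [0.3545, -0.2372, 0.2618]
tool_rot: [-0.468, 0.467, -0.53, 0.531]
contact_force: [0.8, -0.1, 0.0]
gripper_width: 1.004
```

Emit:
{"name": "play_rows", "arguments": {"slide": [[-3.26,-0.16,1.33],[-3.26,-0.16,1.33],[-3.26,-0.16,1.33],[-3.26,-0.16,1.33],[-3.26,-0.16,1.33],[-3.26,-0.16,1.33],[-3.26,-0.16,1.33],[-3.26,-0.16,1.33],[-3.26,-0.16,1.33],[-3.26,-0.16,1.33],[-3.26,-0.16,1.33],[-3.26,-0.16,1.33]], "yaw": [0,0,0,0,0,0,0,0,0,0,0,0], "grip": [-1,-1,-1,-1,-1,-1,-1,-1,-1,-1,-1,-1]}}

```text
time: 3.75
tool_pos: [0.5608, 0.1317, 0.2808]
tool_rot: [-0.468, 0.468, -0.53, 0.53]
contact_force: [0.1, -0.5, -0.4]
gripper_width: 0.999
```

Emit:
{"name": "play_rows", "arguments": {"slide": [[0,0,0],[0,0,0]], "yaw": [0,0], "grip": [-1,-1]}}

```text
time: 3.95
tool_pos: [0.5602, 0.1307, 0.2804]
tool_rot: [0.468, -0.469, 0.53, -0.53]
contact_force: [-0.7, -0.3, -0.1]
gripper_width: 0.998
```

```bash
python3 -c "
from h import *
plan([.56,.13,.28],-97)
s=readout.state(); f=wristcam(s['tool_pos'],s['tool_rot'],cams.grab_frame('wrist'))
cv2.imwrite('pics/w1.png',f['image'][:,:,::-1]); np.savez('w1.npz',**f)
cv2.imwrite('pics/w1b.png',cv2.resize(f['image'][:,:,::-1],None,fx=1.4,fy=1.4,interpolation=2))"
```

```text
t 3.95 pos [0.5602 0.1307 0.2804] toolx heading -97.06 tilt y [-0.001 -0.001 -1.   ] q [ 0.1   -0.085  1.686 -0.     1.542  0.223] F [-0.66 -0.25 -0.13] w 0.998
shift cm [ 0.07  0.04 -0.01]
yaw needed deg -0.06
shift cm after yaw [ 0.07  0.04 -0.01] z axis [ 0.99 -0.12 -0.  ]
```

View pics/w1b.png

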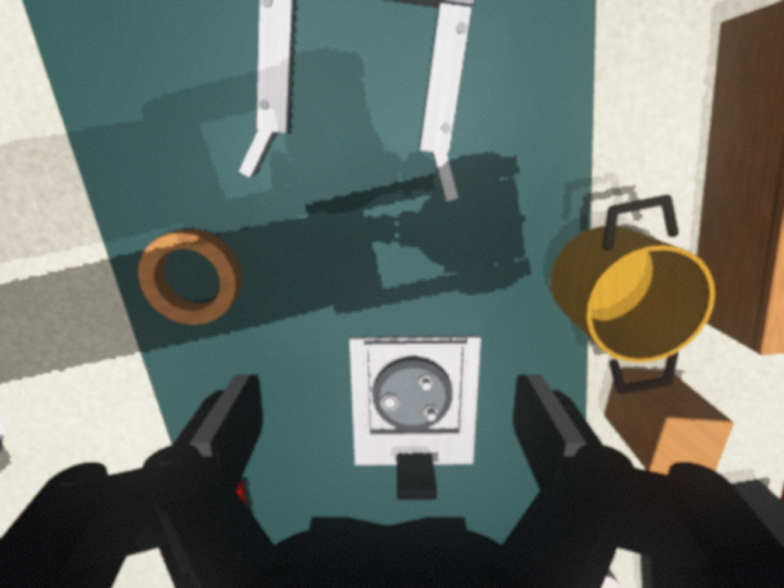

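The wrist view shows the tray square below (corners about (349,338), (481,338), (474,464), (355,465)), the handle at (416,475), and the rail ends at about (258–288,130) and (421–447,151).

```bash
python3 - <<'E'
from h import *
f=dict(np.load("w1.npz")); im=f["image"]
c=lambda L,z: cast(f,np.array(L)/1.4,z)
t=c([(349,338),(481,338),(474,464),(355,465)],.005); print("tray FL,FR,RR,RL",t.round(4).tolist())
a=t[:2].mean(0);b=t[2:].mean(0); print("tray axis",np.degrees(np.arctan2(*(a-b)[::-1])), "across", np.degrees(np.arctan2(*(t[0]-t[1])[::-1])),np.degrees(np.arctan2(*(t[3]-t[2])[::-1])),"len",np.linalg.norm(a-b))
print("handle top",c([(398,455),(435,455)],.06).round(4).tolist(), c([(399,497),(435,497)],.06).round(4).tolist())
r=c([(257,128),(288,133),(421,150),(446,153)],.014); print("rail ends",r.round(4).tolist(),r.mean(0),"heading",np.degrees(np.arctan2(*(r[0]-r[3])[::-1]))-90)
# rail inner/outer edges directions
for e in ([(264,0),(257,128)],[(294,0),(289,130)],[(440,0),(421,150)],[(470,5),(446,153)]):
    q=c(e,.014); print("edge",np.degrees(np.arctan2(*(q[0]-q[1])[::-1])).round(2),q.round(4).tolist())
print("flare tips",c([(245,175),(451,198)],.014).round(4).tolist())
g=im[0:150,150:360]; cv2.imwrite("pics/w1f.png",cv2.resize(g[:,:,::-1],None,fx=3.8,fy=3.8,interpolation=2))
E
```

```text
tray FL,FR,RR,RL [[0.5077, 0.0282], [0.6404, 0.0117], [0.6239, -0.1431], [0.4907, -0.1279]]
tray axis 83.84972528981457 across 172.92068071730657 173.51212826318792 len 0.15637872388295848
handle top [[0.5444, -0.0754], [0.5798, -0.0798]] [[0.5395, -0.1262], [0.5753, -0.1307]]
rail ends [[0.4611, 0.2352], [0.4864, 0.2281], [0.5975, 0.2004], [0.6186, 0.1952]] [0.54091451 0.21472117] heading 75.74591951262883
edge 74.22 [[0.4869, 0.3266], [0.4611, 0.2352]]
edge 76.51 [[0.5102, 0.3237], [0.4878, 0.2303]]
edge 76.74 [[0.6232, 0.3097], [0.5975, 0.2004]]
edge 75.68 [[0.6462, 0.3034], [0.6186, 0.1952]]
flare tips [[0.4423, 0.1986], [0.6199, 0.1564]]
```

View pics/w1f.png

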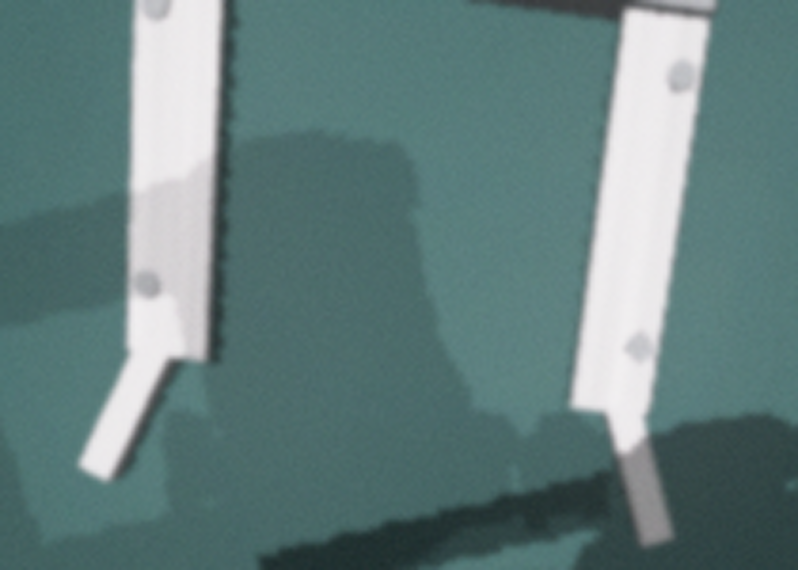

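Emit:
{"name": "play_rows", "arguments": {"slide": [[2.5,1.0,0],[2.5,1.0,0],[2.5,1.0,0],[2.5,1.0,0],[2.5,1.0,0],[2.5,1.0,0],[2.5,1.0,0],[2.5,1.0,0],[2.5,1.0,0],[2.5,1.0,0],[0,0,0]], "yaw": [-0.5,0,0,0,0,0,0,0,0,0,0], "grip": [-1,-1,-1,-1,-1,-1,-1,-1,-1,-1,-1]}}

```text
time: 5.1
tool_pos: [0.5296, -0.1209, 0.1791]
tool_rot: [0.468, -0.47, 0.53, -0.528]
contact_force: [-0.6, 0.6, -1.0]
gripper_width: 1.0
```

```bash
python3 -c "
from h import *
plan([.557,-.123,.038],-96.5)
s=readout.state(); f=wristcam(s['tool_pos'],s['tool_rot'],cams.grab_frame('wrist'))
np.savez('w2.npz',**f)
cv2.imwrite('pics/w2b.png',cv2.resize(f['image'][:,:,::-1],None,fx=1.4,fy=1.4,interpolation=2))"
```

```text
t 5.1 pos [ 0.5296 -0.1209  0.1791] toolx heading -96.87 tilt y [-0.003  0.    -1.   ] q [-3.610e-01 -9.400e-02  1.864e+00 -1.000e-03  1.374e+00 -2.410e-01] F [-0.55  0.64 -1.  ] w 1.0
shift cm [-0.12 14.11  2.79]
yaw needed deg -0.37
shift cm after yaw [-0.1  14.11  2.75] z axis [ 0.99 -0.11 -0.  ]
```

View pics/w2b.png

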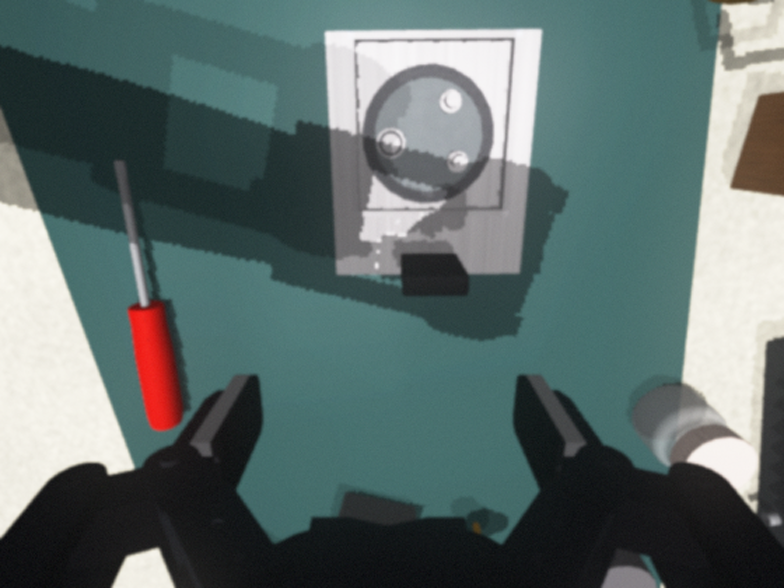

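The wrist view shows the ringed boss at (390,142), posts at (451,100) and (458,160), the handle top rear at (434,285), and tray corners (326,31), (541,29), (521,273) and (336,274).

```bash
python3 - <<'E'
from h import *
f=dict(np.load("w2.npz"))
c=lambda L,z: cast(f,np.array(L)/1.4,z)
t=c([(326,31),(541,29),(521,273),(336,274)],.005); print(t.round(4).tolist(),t.mean(0))
a=t[:2].mean(0);b=t[2:].mean(0); print("axis",np.degrees(np.arctan2(*(a-b)[::-1])), "across", np.degrees(np.arctan2(*(t[0]-t[1])[::-1])),np.degrees(np.arctan2(*(t[3]-t[2])[::-1])),"len",np.linalg.norm(a-b))
print("handle top front/rear",c([(401,255),(459,255)],.06).mean(0),c([(404,294),(468,294)],.06),c([(402,275),(467,275)],.06))
print("boss,posts",c([(390,142)],.020),c([(451,100),(458,160)],.029))
E
```

```text
[[0.5088, 0.028], [0.6393, 0.0132], [0.6235, -0.1414], [0.4905, -0.1261]] [ 0.56550825 -0.0565783 ]
axis 83.69275895988017 across 173.54589724573552 173.46643147857066 len 0.15526735276913417
handle top front/rear [ 0.55572854 -0.10557964] [[ 0.53799946 -0.12783016]
 [ 0.57631489 -0.13243296]] [[ 0.538113   -0.1157843 ]
 [ 0.57646691 -0.12039599]]
boss,posts [[ 0.54000647 -0.04063785]] [[ 0.57845918 -0.02157386]
 [ 0.58020325 -0.05601882]]
```

Emit:
{"name": "play_rows", "arguments": {"slide": [[-0.05,0.5,1.4],[-0.1,0.6,1.4],[0,2.5,0],[0,2.5,0],[0,2.5,0],[0,2.5,0],[0,2.0,0],[0,1.0,0],[0,0,0],[0,0,0]], "yaw": [-0.4,0,0,0,0,0,0,0,0,0], "grip": [-1,-1,-1,-1,-1,-1,-1,-1,-1,-1]}}

```text
time: 6.15
tool_pos: [0.5604, -0.1197, 0.0409]
tool_rot: [-0.473, 0.472, -0.525, 0.526]
contact_force: [-0.4, 0.3, -0.2]
gripper_width: 1.001
```

```bash
python3 -c "
from h import *
plan([.557,-.1235,.038],-96.4)
f=cams.grab_frame('scene'); g=cams.grab_frame('side')
cv2.imwrite('pics/g1.png',cv2.resize(cv2.hconcat([f['image'][150:290,220:380],g['image'][160:300,220:380]])[:,:,::-1],None,fx=2.5,fy=2.5,interpolation=2))"
```

```text
t 6.15 pos [ 0.5604 -0.1197  0.0409] toolx heading -96.12 tilt y [ 0.002 -0.    -1.   ] q [-0.34   0.14   1.879  0.     1.12  -0.234] F [-0.36  0.33 -0.18] w 1.001
shift cm [ 0.42  0.29 -0.29]
yaw needed deg 0.28
shift cm after yaw [ 0.42  0.29 -0.29] z axis [ 0.99 -0.11 -0.  ]
```

View pics/g1.png

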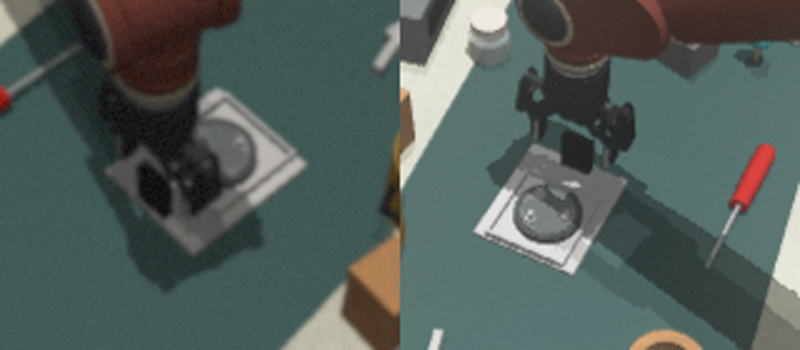

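The fingers straddle the handle. I'll correct the small offset and close.

Emit:
{"name": "play_rows", "arguments": {"slide": [[0.4,0.3,-0.3],[0,0,0],[0,0,0],[0,0,0],[0,0,0],[0,0,0],[0,0,0],[0,0,0],[0,0,0],[0,0,0]], "yaw": [0.2,0,0,0,0,0,0,0,0,0], "grip": [-1,-1,0.3,0.6,1,1,1,1,1,1]}}

```text
time: 7.25
tool_pos: [0.5568, -0.1235, 0.0372]
tool_rot: [-0.472, 0.471, -0.526, 0.527]
contact_force: [1.5, 0.3, 2.7]
gripper_width: 0.457
```

```bash
python3 -c "
from h import *
plan([.5335,.181,.036],-103.6)"
```

```text
t 7.25 pos [ 0.5568 -0.1235  0.0372] toolx heading -96.32 tilt y [ 0.001 -0.    -1.   ] q [-0.349  0.14   1.886  0.     1.113 -0.238] F [1.51 0.3  2.66] w 0.457
shift cm [-30.01   0.1   -5.67]
yaw needed deg 7.28
shift cm after yaw [-29.05   0.12  -9.43] z axis [ 0.97 -0.24 -0.  ]
```

Emit:
{"name": "play_rows", "arguments": {"slide": [[0,0,0],[0,0,0],[0,0,0],[0,0,0],[0,0,0],[0,0,0],[0,0,0]], "yaw": [1.2,1.2,1.2,1.2,1.2,1.2,0], "grip": [1,1,1,1,1,1,1]}}

```text
time: 7.95
tool_pos: [0.5562, -0.122, 0.0372]
tool_rot: [0.438, -0.437, 0.556, -0.555]
contact_force: [-2.0, 4.8, 6.9]
gripper_width: 0.457
```

```bash
python3 -c "
from h import *
plan([.4947,.0206,.037],-103.6)"
```

```text
t 7.95 pos [ 0.5562 -0.122   0.0372] toolx heading -103.53 tilt y [-0.     0.002 -1.   ] q [-0.348  0.14   1.887  0.002  1.116 -0.112] F [-2.04  4.77  6.89] w 0.457
shift cm [-12.42   0.05  -9.31]
yaw needed deg 0.07
shift cm after yaw [-12.41   0.02  -9.33] z axis [ 0.97 -0.24 -0.  ]
```

Emit:
{"name": "play_rows", "arguments": {"slide": [[-0.5,0,-0.37],[-1.0,0,-0.75],[-1.2,0,-0.9],[-1.2,0,-0.9],[-1.2,0,-0.9],[-1.2,0,-0.9],[-1.2,0,-0.9],[-1.2,0,-0.9],[-1.2,0,-0.9],[-1.2,0,-0.9],[-0.8,0,-0.6],[-0.5,0,-0.4]], "yaw": [0,0,0,0,0,0,0,0,0,0,0,0], "grip": [1,1,1,1,1,1,1,1,1,1,1,1]}}

```text
time: 9.15
tool_pos: [0.4948, 0.0188, 0.0372]
tool_rot: [-0.438, 0.438, -0.555, 0.556]
contact_force: [3.2, -4.8, 3.5]
gripper_width: 0.455
```

Emit:
{"name": "play_rows", "arguments": {"slide": [[0,0,0]], "yaw": [0], "grip": [1]}}

```text
time: 9.25
tool_pos: [0.4945, 0.0195, 0.0372]
tool_rot: [-0.438, 0.438, -0.555, 0.555]
contact_force: [-0.7, -0.4, 6.7]
gripper_width: 0.46
```

```bash
python3 -c "
from h import *
plan([.5335,.181,.037],-103.6)
s=readout.state(); f=wristcam(s['tool_pos'],s['tool_rot'],cams.grab_frame('wrist'))
np.savez('w3.npz',**f)
cv2.imwrite('pics/w3b.png',cv2.resize(f['image'][:,:,::-1],None,fx=1.4,fy=1.4,interpolation=2))
f=cams.grab_frame('scene'); g=cams.grab_frame('side')
cv2.imwrite('pics/g2.png',cv2.resize(cv2.hconcat([f['image'][80:240,250:450],g['image'][210:370,160:360]])[:,:,::-1],None,fx=2,fy=2,interpolation=2))"
```

```text
t 9.25 pos [0.4945 0.0195 0.0372] toolx heading -103.52 tilt y [ 0.  0. -1.] q [-0.111 -0.031  2.066  0.     1.107  0.125] F [-0.71 -0.39  6.7 ] w 0.46
shift cm [-1.662e+01  2.000e-02  1.000e-02]
yaw needed deg 0.08
shift cm after yaw [-1.662e+01  2.000e-02 -1.000e-02] z axis [ 0.97 -0.24 -0.  ]
```

View pics/w3b.png

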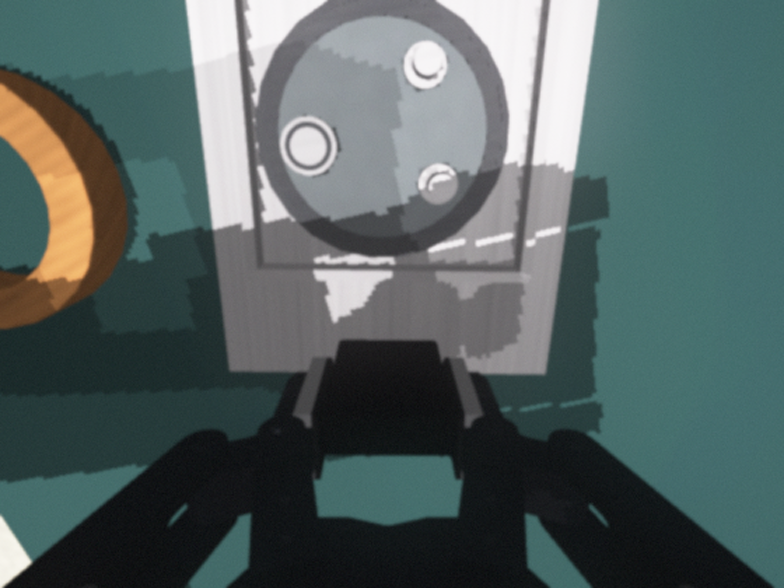

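View pics/g2.png

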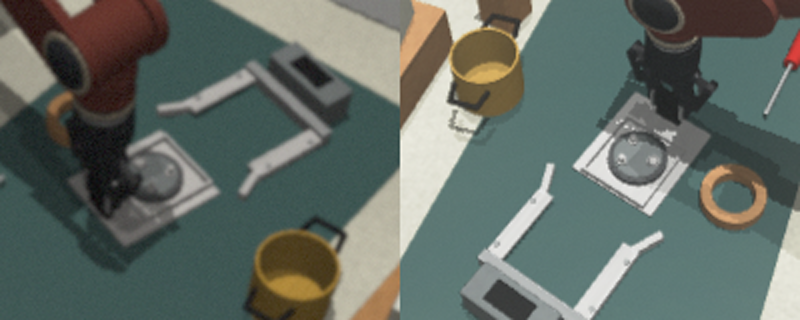

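```bash
python3 - <<'E'
from h import *
f=dict(np.load("w3.npz"))
c=lambda L: cast(f,np.array(L)/1.4,.005)
t=c([(186,0),(229,371),(600,0),(547,374)]); print(t.round(4).tolist())
ang=lambda v:np.degrees(np.arctan2(v[1],v[0]))
print(ang(t[0]-t[1]),ang(t[2]-t[3]),ang(t[1]-t[3])-90)
a=np.radians(76.4);u=np.array([np.cos(a),np.sin(a)]);v=np.array([-u[1],u[0]]);O=np.array([.5537,.2646])
print("fixture coords",((t-O)@u).round(4),((t-O)@v).round(4))
p=cast(f,np.array([(309,146)])/1.4,.02); print(p,(p-O)@u,(p-O)@v)
E
```

```text
[[0.4603, 0.1562], [0.4272, 0.0258], [0.5899, 0.125], [0.5567, -0.0069]]
75.77534415646093 75.89527979193784 75.81681988766445
fixture coords [-0.1273 -0.2618 -0.1272 -0.2632] [ 0.0653  0.0668 -0.068  -0.0668]
[[0.48831763 0.10366904]] [-0.17179277] [0.02570747]
```

Emit:
{"name": "play_rows", "arguments": {"slide": [[-0.5,0,0],[-1,0,0],[-1,0,0],[-1,0,0],[-1,0,0],[-0.7,0,0],[-0.7,0,0],[-0.7,0,0],[-0.7,0,0],[-0.7,0,0],[0,0,0]], "yaw": [-0.5,0,0,0,0,0,0,0,0,0,0], "grip": [1,1,1,1,1,1,1,1,1,1,1]}}

```text
time: 10.5
tool_pos: [0.5129, 0.0968, 0.0372]
tool_rot: [-0.44, 0.44, -0.553, 0.554]
contact_force: [0.7, -2.3, 5.7]
gripper_width: 0.459
```

```bash
python3 -c "
from h import *
plan([.5335,.181,.037],-103.6)
f=cams.grab_frame('scene'); g=cams.grab_frame('side')
cv2.imwrite('pics/g3.png',cv2.resize(cv2.hconcat([f['image'][80:240,250:450],g['image'][210:370,160:360]])[:,:,::-1],None,fx=2,fy=2,interpolation=2))"
```

```text
t 10.5 pos [0.5129 0.0968 0.0372] toolx heading -103.0 tilt y [ 0.    -0.001 -1.   ] q [ 4.400e-02  3.300e-02  2.002e+00 -1.000e-03  1.107e+00  2.720e-01] F [ 0.7  -2.33  5.7 ] w 0.459
shift cm [-8.67  0.01  0.11]
yaw needed deg 0.6
shift cm after yaw [-8.67  0.02  0.02] z axis [ 0.97 -0.24 -0.  ]
```

View pics/g3.png

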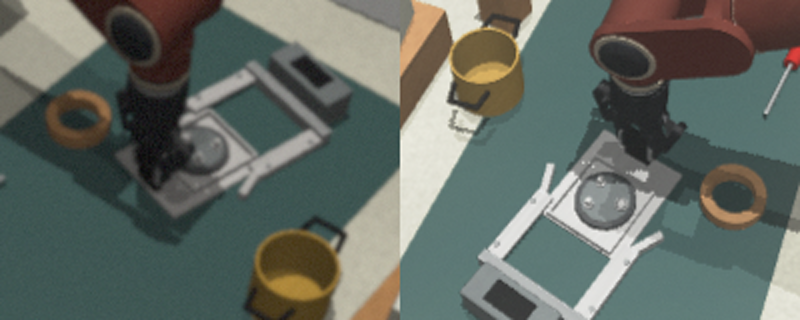

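The tray has entered the rails and forces are low. Continuing.

Emit:
{"name": "play_rows", "arguments": {"slide": [[-0.7,0,0.01],[-0.7,0,0.01],[-0.7,0,0.01],[-0.7,0,0.01],[-0.7,0,0.01],[-0.7,0,0.01],[-0.7,0,0.01],[-0.7,0,0.01],[-0.7,0,0.01],[-0.7,0,0],[-0.4,0,0],[0,0,0]], "yaw": [0,0,0,0,0,0,0,0,0,0,0,0], "grip": [1,1,1,1,1,1,1,1,1,1,1,1]}}

```text
time: 11.8
tool_pos: [0.5304, 0.1682, 0.0372]
tool_rot: [-0.44, 0.441, -0.553, 0.554]
contact_force: [-0.8, -4.6, 7.1]
gripper_width: 0.461
```

```bash
python3 -c "
from h import *
plan([.5335,.181,.037],-103.6)"
```

```text
t 11.8 pos [0.5304 0.1682 0.0372] toolx heading -103.0 tilt y [-0.    -0.002 -1.   ] q [ 0.174  0.111  1.919 -0.002  1.112  0.402] F [-0.83 -4.64  7.12] w 0.461
shift cm [-1.32  0.01  0.02]
yaw needed deg 0.6
shift cm after yaw [-1.32  0.02  0.  ] z axis [ 0.97 -0.24 -0.  ]
```

Next I'll push in small steps and watch for the force rise at the stop.

Emit:
{"name": "play_rows", "arguments": {"slide": [[-0.3,0,0],[-0.3,0,0],[-0.3,0,0],[-0.2,0,0],[0,0,0]], "yaw": [0,0,0,0,0], "grip": [1,1,1,1,1]}}

```text
time: 12.3
tool_pos: [0.5327, 0.1784, 0.0372]
tool_rot: [-0.439, 0.441, -0.553, 0.554]
contact_force: [-1.2, -6.4, 7.8]
gripper_width: 0.46
```

Emit:
{"name": "play_rows", "arguments": {"slide": [[-0.1,0,0],[-0.1,0,0],[0,0,0]], "yaw": [0,0,0], "grip": [1,1,1]}}

```text
time: 12.6
tool_pos: [0.5331, 0.1801, 0.0372]
tool_rot: [-0.439, 0.441, -0.553, 0.554]
contact_force: [-1.8, -7.2, 7.1]
gripper_width: 0.454
```

Emit:
{"name": "play_rows", "arguments": {"slide": [[-0.1,0,0],[-0.1,0,0],[0,0,0]], "yaw": [0,0,0], "grip": [1,1,1]}}

```text
time: 12.9
tool_pos: [0.5332, 0.1805, 0.0371]
tool_rot: [-0.438, 0.442, -0.552, 0.555]
contact_force: [-3.9, -13.3, 10.2]
gripper_width: 0.458
```

```bash
python3 -c "
from h import *
plan([.5335,.181,.037],-103.6)
s=readout.state(); f=wristcam(s['tool_pos'],s['tool_rot'],cams.grab_frame('wrist'))
np.savez('w4.npz',**f)
cv2.imwrite('pics/w4b.png',cv2.resize(f['image'][:,:,::-1],None,fx=1.4,fy=1.4,interpolation=2))
f=cams.grab_frame('scene'); g=cams.grab_frame('side')
cv2.imwrite('pics/g4.png',cv2.resize(cv2.hconcat([f['image'][80:220,300:450],g['image'][230:370,160:310]])[:,:,::-1],None,fx=2.6,fy=2.6,interpolation=2))"
```

```text
t 12.9 pos [0.5332 0.1805 0.0371] toolx heading -103.0 tilt y [-0.002 -0.006 -1.   ] q [ 0.197  0.128  1.901 -0.006  1.117  0.427] F [ -3.86 -13.25  10.22] w 0.458
shift cm [-0.05  0.01  0.02]
yaw needed deg 0.6
shift cm after yaw [-0.05  0.01  0.02] z axis [ 0.97 -0.24 -0.  ]
```

View pics/w4b.png

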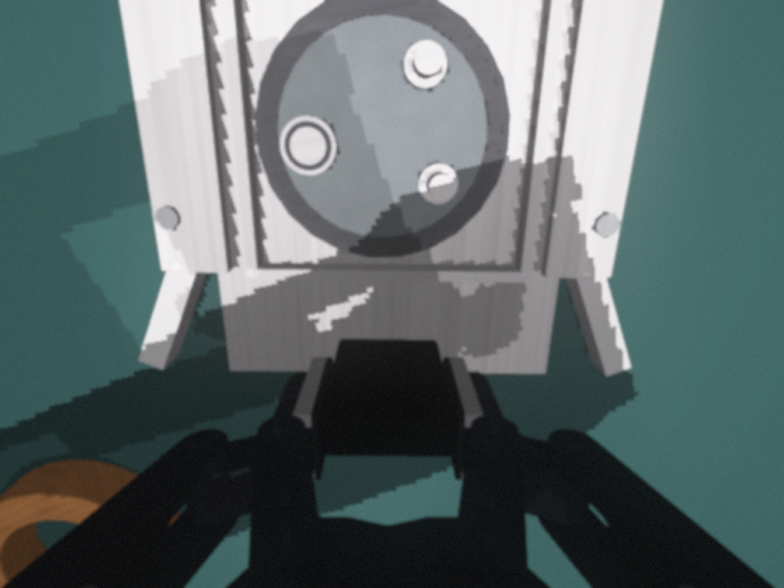

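View pics/g4.png

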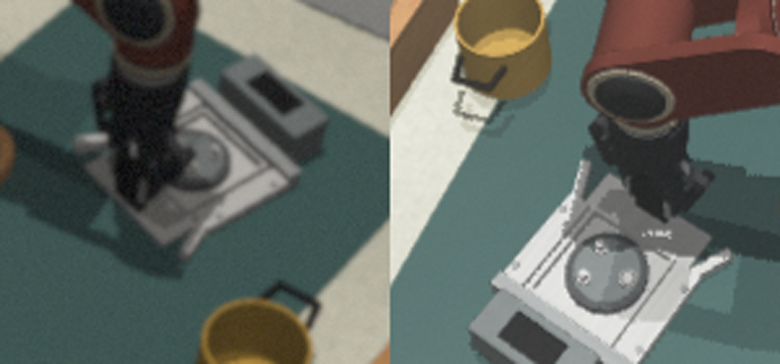

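The tray is home: force rose while the position stopped at the predicted place, and the nest's rear wall lines up with the mouth. I'll release and rise.

Emit:
{"name": "play_rows", "arguments": {"slide": [[0,0,0],[0,0,0],[0,0,0],[0,0,0],[0,0,0],[0,-1,0],[0,-2,0],[0,-4,0],[0,-4,0],[0,-4,0],[0,-2,0],[0,0,0]], "yaw": [0,0,0,0,0,0,0,0,0,0,0,0], "grip": [0,-0.5,-1,-1,-1,-1,-1,-1,-1,-1,-1,-1]}}

```text
time: 14.25
tool_pos: [0.536, 0.1841, 0.2126]
tool_rot: [-0.443, 0.437, -0.552, 0.555]
contact_force: [0.1, -0.9, 0.8]
gripper_width: 1.001
```

```bash
python3 -c "
from h import *
plan([.482,-.363,.25],-103.6)
s=readout.state(); f=wristcam(s['tool_pos'],s['tool_rot'],cams.grab_frame('wrist'))
np.savez('w5.npz',**f)
cv2.imwrite('pics/w5b.png',cv2.resize(f['image'][:,:,::-1],None,fx=1.4,fy=1.4,interpolation=2))
g=dict(np.load('w4.npz')); print('spot from w4',cast(g,np.array([(308,146)])/1.4,.02))"
```

```text
t 14.25 pos [0.536  0.1841 0.2126] toolx heading -103.01 tilt y [ 0.009  0.002 -1.   ] q [ 0.2   -0.072  1.786  0.     1.417  0.427] F [ 0.07 -0.89  0.8 ] w 1.001
shift cm [54.51 -3.9   7.08]
yaw needed deg 0.59
shift cm after yaw [54.45 -3.74  7.61] z axis [ 0.97 -0.24 -0.  ]
spot from w4 [[0.5259274  0.26462068]]
```

View pics/w5b.png

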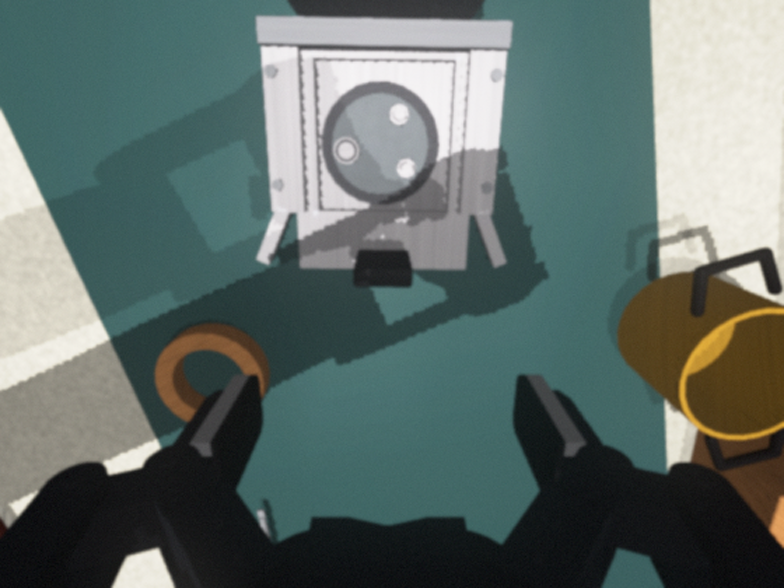

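The tray sits flush with the stop bar, with the ringed boss at (346,150). Next I'll locate the probe more precisely.

```bash
python3 -c "
from h import *
g=dict(np.load('w5.npz')); c=lambda p,z:cast(g,np.array(p)/1.4,z)
print('spot',c([(346,150)],.02),'posts',c([(400,113),(406,167)],.029))
t=c([(465,268),(301,268)],.005); print('tray rear',t,t.mean(0))
s=c([(257,44),(511,46)],.022);print('stop front edge',s,s.mean(0))
for n in('scene','side'):
  f=cams.grab_frame(n); print(n,proj(f,[[.481,-.364,.055],[.481,-.364,.14],[.526,.2646,.02]]).round(1).tolist())
"
```

```text
spot [[0.52611457 0.26461487]] posts [[0.56786718 0.27925209]
 [0.56438221 0.24439898]]
tray rear [[0.59471934 0.15590926]
 [0.46707783 0.18580354]] [0.53089859 0.1708564 ]
stop front edge [[0.48671665 0.34120245]
 [0.64771501 0.30303299]] [0.56721583 0.32211772]
scene [[185.5, 267.7], [178.9, 248.6], [366.9, 134.0]]
side [[335.9, 170.5], [338.6, 151.4], [251.1, 336.1]]
```

```bash
python3 - <<'E'
from h import *
S=cams.grab_frame("scene");D=cams.grab_frame("side")
P=lambda f:f["mtx"]@np.c_[f["R"],f["t"]]
p=lambda x,y:(130+x/4,225+y/4); q=lambda x,y:(190+x/4+75,135+y/4)
pr=[(p(58,48),q(485,45),"A?"),(p(310,228),q(485,45),"B?"),(p(310,228),q(710,88),"C"),(p(58,48),q(710,88),"D"),(p(201,100),q(595,66),"probe")]
for a,b,n in pr:
    X=cv2.triangulatePoints(P(S),P(D),np.array(a),np.array(b)); X=(X[:3]/X[3]).ravel(); print(n,X.round(4), (proj(S,X)-a).round(1))
E
```

```text
A? [ 0.3742 -0.4032  0.1448] [[-12.3  -5.9]]
B? [ 0.4684 -0.3975  0.1114] [[-41.8 -20. ]]
C [ 0.3842 -0.3995  0.1027] [[-66.4 -39.4]]
D [ 0.2717 -0.404   0.1046] [[-36.3 -21.1]]
probe [ 0.3713 -0.3815  0.1244] [[-38.9 -20.9]]
```

```bash
python3 - <<'E'
from h import *
S=cams.grab_frame("scene");D=cams.grab_frame("side")
P=lambda f:f["mtx"]@np.c_[f["R"],f["t"]]
p=lambda x,y:(130+x/4,225+y/4); q=lambda x,y:(190+x/4,135+y/4)
pr=[(p(310,228),q(485,45),"B"),(p(58,48),q(710,88),"D"),(p(201,100),q(595,66),"probe")]
for a,b,n in pr:
    X=cv2.triangulatePoints(P(S),P(D),np.array(a),np.array(b)); X=(X[:3]/X[3]).ravel(); print(n,X.round(4), (proj(S,X)-a).round(1))
E
```

```text
B [ 0.5762 -0.374   0.1233] [[-0.4 -0.1]]
D [ 0.3908 -0.3899  0.1226] [[-0.3 -0.1]]
probe [ 0.4827 -0.3643  0.1377] [[-0.8 -0.3]]
```

Emit:
{"name": "play_rows", "arguments": {"slide": [[0,-0.6,0],[0,-0.6,0],[0,-0.6,0],[0,-0.6,0],[0,-0.6,0],[0,-0.6,0],[0,0,0]], "yaw": [7.8,7.8,7.8,7.8,7.8,7.8,0], "grip": [-1,-1,-1,-1,-1,-1,-1]}}

```text
time: 15.3
tool_pos: [0.5337, 0.1835, 0.2427]
tool_rot: [0.184, -0.184, 0.683, -0.683]
contact_force: [0.2, -0.3, 0.4]
gripper_width: 0.999
```

```bash
python3 -c "
from h import *
plan([.482,-.33,.25],-150)"
```

```text
t 15.3 pos [0.5337 0.1835 0.2427] toolx heading -149.8 tilt y [ 0.  0. -1.] q [ 0.199 -0.092  1.755  0.     1.479  1.243] F [ 0.24 -0.32  0.44] w 0.999
shift cm [30.3  -0.73 41.78]
yaw needed deg 0.2
shift cm after yaw [30.16 -0.73 41.88] z axis [ 0.5  -0.87 -0.  ]
```

Emit:
{"name": "play_rows", "arguments": {"slide": [[2.0,-0.06,2.8],[2.6,-0.06,3.6],[2.6,-0.06,3.6],[2.6,-0.06,3.6],[2.6,-0.06,3.6],[2.6,-0.06,3.6],[2.6,-0.06,3.6],[2.6,-0.06,3.6],[2.6,-0.06,3.6],[2.6,-0.06,3.6],[2.6,-0.06,3.6],[2.3,-0.06,3.0]], "yaw": [0,0,0,0,0,0,0,0,0,0,0,0], "grip": [-1,-1,-1,-1,-1,-1,-1,-1,-1,-1,-1,-1]}}

```text
time: 16.5
tool_pos: [0.4809, -0.3322, 0.2487]
tool_rot: [0.185, -0.185, 0.683, -0.682]
contact_force: [-0.3, -0.4, 0.3]
gripper_width: 0.998
```

Emit:
{"name": "play_rows", "arguments": {"slide": [[0,0,0],[0,0,0]], "yaw": [0,0], "grip": [-1,-1]}}

```text
time: 16.7
tool_pos: [0.4813, -0.3304, 0.2487]
tool_rot: [0.184, -0.185, 0.683, -0.682]
contact_force: [-0.3, -0.1, -0.2]
gripper_width: 0.999
```

```bash
python3 -c "
from h import *
plan([.482,-.364,.25],-150)
s=readout.state(); f=wristcam(s['tool_pos'],s['tool_rot'],cams.grab_frame('wrist'))
np.savez('w6.npz',**f)
cv2.imwrite('pics/w6b.png',cv2.resize(f['image'][:,:,::-1],None,fx=1.4,fy=1.4,interpolation=2))
"
```

```text
t 16.7 pos [ 0.4813 -0.3304  0.2487] toolx heading -149.79 tilt y [-0.001  0.002 -1.   ] q [-0.729 -0.047  1.702  0.     1.489  0.314] F [-0.26 -0.14 -0.18] w 0.999
shift cm [ 1.63 -0.14  2.94]
yaw needed deg 0.21
shift cm after yaw [ 1.62 -0.13  2.94] z axis [ 0.5  -0.87 -0.  ]
```

View pics/w6b.png

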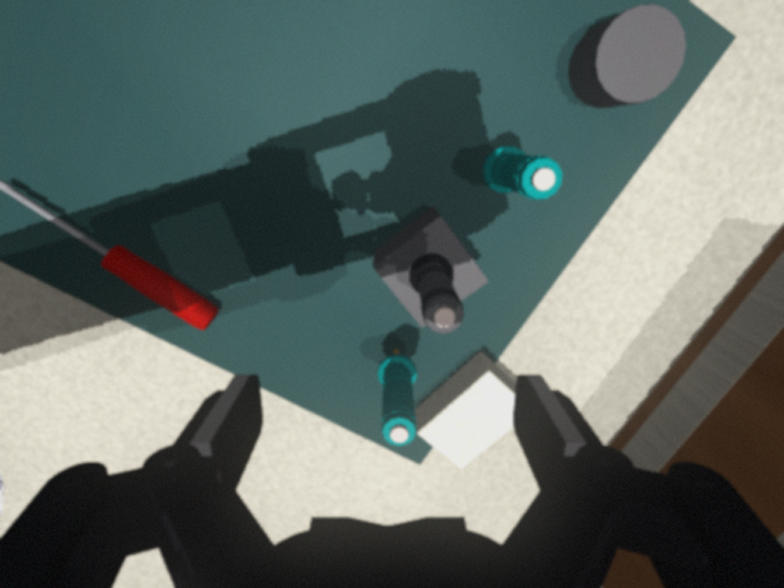

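The grey probe's top is at (444,317) and its collar centre is around (432,270).

```bash
python3 - <<'E'
from h import *
g=dict(np.load('w6.npz')); c=lambda p,z:cast(g,np.array(p)/1.4,z)
print('top',c([(444,317)],.14),'rim',c([(442,309)],.138),'collar',c([(432,270)],.061))
a=c([(399,375),(540,178)],.123);print(a)
plan([.482,-.364,.20],-150)
E
```

```text
top [[ 0.48316094 -0.36726235]] rim [[ 0.48628942 -0.36415461]] collar [[ 0.4882867  -0.36453255]]
[[ 0.42852751 -0.36934501]
 [ 0.57760929 -0.37405918]]
t 16.75 pos [ 0.4816 -0.3296  0.2489] toolx heading -149.74 tilt y [-0.001  0.002 -1.   ] q [-0.728 -0.048  1.703  0.     1.489  0.315] F [-0.18  1.07 -0.29] w 1.001
shift cm [1.69 4.88 3.  ]
yaw needed deg 0.26
shift cm after yaw [1.68 4.89 3.  ] z axis [ 0.5  -0.87 -0.  ]
```

Emit:
{"name": "play_rows", "arguments": {"slide": [[0.8,1.2,1.6],[0.85,1.2,1.6],[0,1.2,0],[0,1.2,0],[0,0,0],[0,0,0]], "yaw": [0,0,0,0,0,0], "grip": [-1,-1,-1,-1,-1,-1]}}

```text
time: 17.35
tool_pos: [0.4837, -0.365, 0.2016]
tool_rot: [0.184, -0.185, 0.683, -0.682]
contact_force: [-0.5, 0.5, 0.4]
gripper_width: 1.001
```

```bash
python3 -c "
from h import *
plan([.4835,-.3655,.094],-150)
s=readout.state(); f=wristcam(s['tool_pos'],s['tool_rot'],cams.grab_frame('wrist'))
np.savez('w7.npz',**f)
cv2.imwrite('pics/w7b.png',cv2.resize(f['image'][:,:,::-1],None,fx=1.4,fy=1.4,interpolation=2))
"
```

```text
t 17.35 pos [ 0.4837 -0.365   0.2016] toolx heading -149.74 tilt y [-0.     0.001 -1.   ] q [-0.769  0.037  1.698  0.     1.408  0.273] F [-0.46  0.54  0.4 ] w 1.001
shift cm [ 0.04 10.76  0.04]
yaw needed deg 0.26
shift cm after yaw [ 0.04 10.76  0.03] z axis [ 0.5  -0.87 -0.  ]
```

View pics/w7b.png

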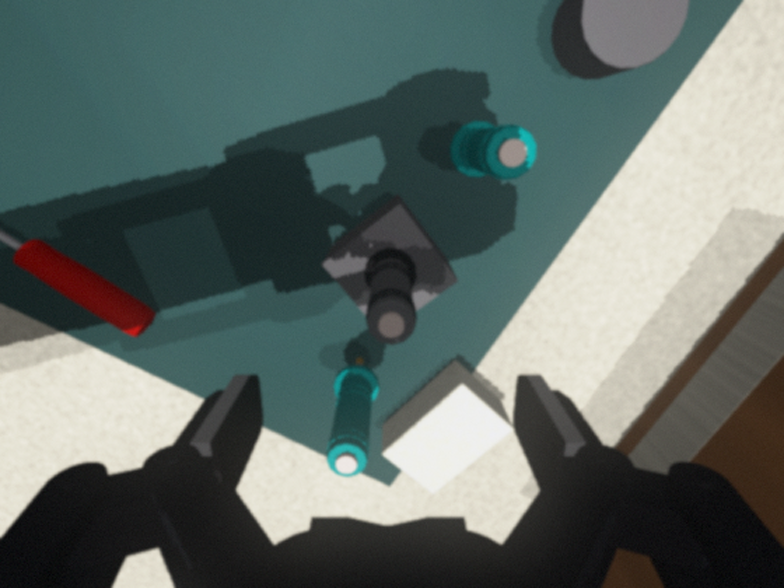

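```bash
python3 - <<'E'
from h import *
g=dict(np.load('w7.npz')); c=lambda p,z:cast(g,np.array(p)/1.4,z)
print('top',c([(391,323)],.14),'collar',c([(390,268)],.061),'stand',c([(397,197),(457,277),(322,265)],.055))
print(proj(g,[[.4837,-.365,.14],[.4837,-.365,.055]])*1.4)
E
```

```text
top [[ 0.48384056 -0.36646387]] collar [[ 0.48780539 -0.36411864]] stand [[ 0.528173   -0.34557687]
 [ 0.50329531 -0.40636128]
 [ 0.46569522 -0.32553626]]
[[388.19268816 321.80428443]
 [387.94989499 271.33294577]]
```

The probe is centred between the jaws. Descending and grasping.

Emit:
{"name": "play_rows", "arguments": {"slide": [[0,2.0,0],[0,2.5,0],[0,2.5,0],[0,2.0,0],[0,1.2,0],[0,0.6,0],[0,0,0],[0,0,0]], "yaw": [0,0,0,0,0,0,0,0], "grip": [-1,-1,-1,-1,-1,-1,-1,-1]}}

```text
time: 18.2
tool_pos: [0.4843, -0.3667, 0.0952]
tool_rot: [-0.185, 0.184, -0.682, 0.683]
contact_force: [0.2, -0.3, 1.3]
gripper_width: 1.002
```

```bash
python3 -c "
from h import *
plan([.4843,-.3655,.094],-150)
f=cams.grab_frame('scene'); g=cams.grab_frame('side')
cv2.imwrite('pics/g5.png',cv2.resize(cv2.hconcat([f['image'][190:330,100:250],g['image'][90:230,270:420]])[:,:,::-1],None,fx=2.6,fy=2.6,interpolation=2))"
```

```text
t 18.2 pos [ 0.4843 -0.3667  0.0952] toolx heading -149.81 tilt y [ 0.001 -0.001 -1.   ] q [-0.771  0.143  1.773  0.     1.224  0.273] F [ 0.17 -0.25  1.32] w 1.002
shift cm [-0.06  0.12 -0.1 ]
yaw needed deg 0.19
shift cm after yaw [-0.06  0.12 -0.1 ] z axis [ 0.5  -0.87 -0.  ]
```

View pics/g5.png

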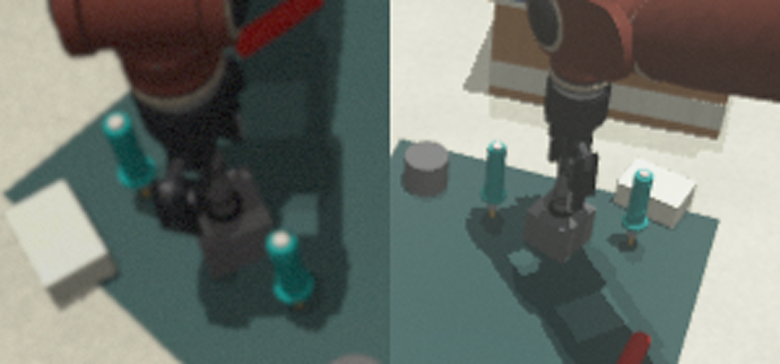

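Emit:
{"name": "play_rows", "arguments": {"slide": [[0,0.1,-0.1],[0,0,0],[0,0,0],[0,0,0],[0,0,0],[0,0,0],[0,0,0],[0,0,0],[0,0,0],[0,0,0],[0,0,0],[0,0,0]], "yaw": [0,0,0,0,0,0,0,0,0,0,0,0], "grip": [-0.5,0,0.4,0.7,1,1,1,1,1,1,1,1]}}

```text
time: 19.5
tool_pos: [0.4832, -0.3654, 0.0931]
tool_rot: [-0.184, 0.184, -0.683, 0.683]
contact_force: [-0.2, -0.5, 3.0]
gripper_width: 0.263
```

```bash
python3 -c "
from h import *
plan([.4843,-.3655,.094],-150)"
```

```text
t 19.5 pos [ 0.4832 -0.3654  0.0931] toolx heading -149.82 tilt y [ 0. -0. -1.] q [-0.77   0.143  1.777 -0.     1.222  0.274] F [-0.23 -0.47  2.96] w 0.263
shift cm [-0.09 -0.09  0.06]
yaw needed deg 0.18
shift cm after yaw [-0.09 -0.09  0.06] z axis [ 0.5  -0.87 -0.  ]
```

Gripped. Lifting.

Emit:
{"name": "play_rows", "arguments": {"slide": [[0,-0.5,0],[0,-1,0],[0,-1.5,0],[0,-1.5,0],[0,-1.5,0],[0,-1.5,0],[0,-1.5,0],[0,-1.5,0],[0,-1.5,0],[0,-1.5,0],[0,-0.5,0],[0,0,0]], "yaw": [0,0,0,0,0,0,0,0,0,0,0,0], "grip": [1,1,1,1,1,1,1,1,1,1,1,1]}}

```text
time: 20.7
tool_pos: [0.4835, -0.3657, 0.2343]
tool_rot: [-0.184, 0.184, -0.682, 0.683]
contact_force: [-0.4, -0.9, -1.3]
gripper_width: 0.266
```

```bash
python3 -c "
from h import *
plan([.526,.2646,.235],-150)
f=cams.grab_frame('scene'); g=cams.grab_frame('side')
cv2.imwrite('pics/g6.png',cv2.resize(cv2.hconcat([f['image'][170:310,100:250],g['image'][70:210,270:420]])[:,:,::-1],None,fx=2.6,fy=2.6,interpolation=2))"
```

```text
t 20.7 pos [ 0.4835 -0.3657  0.2343] toolx heading -149.82 tilt y [ 0.002 -0.001 -1.   ] q [-0.77   0.012  1.668  0.     1.459  0.274] F [-0.43 -0.92 -1.35] w 0.266
shift cm [-35.36  -0.16 -52.35]
yaw needed deg 0.18
shift cm after yaw [-35.19  -0.07 -52.46] z axis [ 0.5  -0.87 -0.  ]
```

View pics/g6.png

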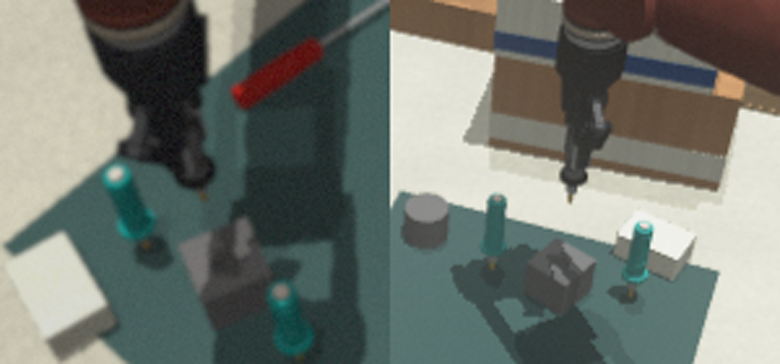

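The probe is out and upright. Carrying it to above the spot.

Emit:
{"name": "play_rows", "arguments": {"slide": [[-1,0,-1.5],[-2,0,-3],[-2.3,0,-3.4],[-2.3,0,-3.4],[-2.3,0,-3.4],[-2.3,0,-3.4],[-2.3,0,-3.4],[-2.3,0,-3.4],[-2.3,0,-3.4],[-2.3,0,-3.4],[-2.3,0,-3.4],[-2.3,0,-3.4]], "yaw": [0,0,0,0,0,0,0,0,0,0,0,0], "grip": [1,1,1,1,1,1,1,1,1,1,1,1]}}

```text
time: 22.0
tool_pos: [0.513, 0.1006, 0.2319]
tool_rot: [0.184, -0.185, 0.683, -0.682]
contact_force: [1.1, -0.6, -1.0]
gripper_width: 0.262
```

Emit:
{"name": "play_rows", "arguments": {"slide": [[-2.3,0,-3.4],[-2.3,0,-3.4],[-2.0,0,-3.0],[-1.5,0,-2.2],[-1.0,0,-1.5],[-0.3,0,-0.5],[0,0,0],[0,0,0]], "yaw": [0,0,0,0,0,0,0,0], "grip": [1,1,1,1,1,1,1,1]}}

```text
time: 22.8
tool_pos: [0.5251, 0.2656, 0.2327]
tool_rot: [-0.184, 0.184, -0.683, 0.683]
contact_force: [-0.4, -0.8, -2.1]
gripper_width: 0.263
```

```bash
python3 -c "
from h import *
plan([.526,.2646,.115],-150)
s=readout.state(); f=wristcam(s['tool_pos'],s['tool_rot'],cams.grab_frame('wrist'))
np.savez('w8.npz',**f)
cv2.imwrite('pics/w8b.png',cv2.resize(f['image'][:,:,::-1],None,fx=1.4,fy=1.4,interpolation=2))"
```

```text
t 22.8 pos [0.5251 0.2656 0.2327] toolx heading -149.87 tilt y [-0.    -0.001 -1.   ] q [ 3.420e-01 -2.700e-02  1.709e+00 -1.000e-03  1.460e+00  1.387e+00] F [-0.43 -0.76 -2.08] w 0.263
shift cm [-0.04 11.77  0.13]
yaw needed deg 0.13
shift cm after yaw [-0.03 11.77  0.13] z axis [ 0.5  -0.87 -0.  ]
```

View pics/w8b.png

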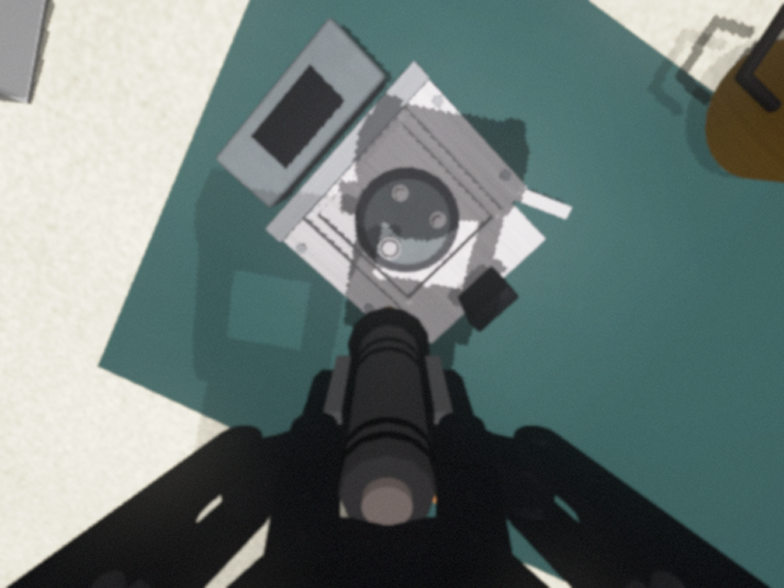

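```bash
python3 - <<'E'
from h import *
g=dict(np.load('w8.npz')); c=lambda p,z:cast(g,np.array(p)/1.4,z)
zt=.2327
print('spot',c([(390,247)],.02))
print('handle top',c([(387,500)],zt-.0381+.085))
print('pred collar ctr bottom',proj(g,[[.5251,.2656,zt-.0381],[.5251,.2656,zt-.0781],[.5251,.2656,zt+.0469]])*1.4)
P=lambda f:f["mtx"]@np.c_[f["R"],f["t"]]
S=cams.grab_frame("scene");D=cams.grab_frame("side")
ps=proj(S,[[.5251,.2656,zt-.0781]])[0];pd=proj(D,[[.5251,.2656,zt-.0781]])[0]; print(ps,pd)
o=[]
for f,p in((S,ps),(D,pd)):
    x,y=p.astype(int); o.append(cv2.resize(f["image"][y-50:y+50,x-50:x+50,::-1],None,fx=4,fy=4,interpolation=2))
cv2.imwrite("pics/g7.png",cv2.hconcat(o))
E
```

```text
spot [[0.52665945 0.26422369]]
handle top [[0.52393038 0.26558561]]
pred collar ctr bottom [[388.23584375 343.30228464]
 [387.9827345  309.04837923]
 [389.36902066 496.65793764]]
[373.02971343  97.50446212] [248.91813017 311.32182117]
```

View pics/g7.png

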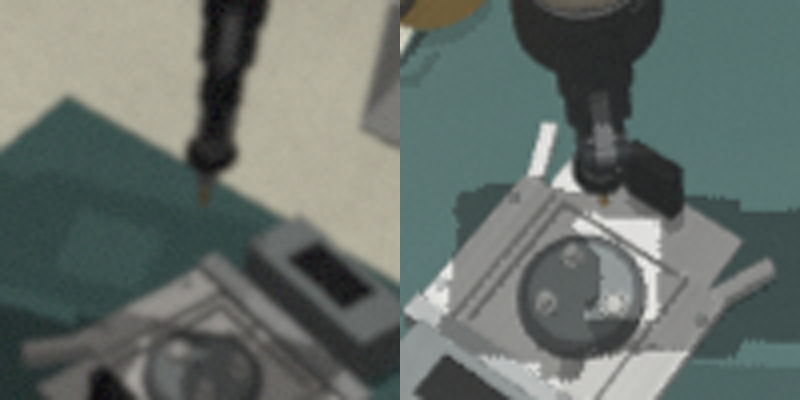

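Lowering to about 10 mm above the boss to check alignment.

Emit:
{"name": "play_rows", "arguments": {"slide": [[0,1.5,0.15],[0,2,0],[0,2,0],[0,2,0],[0,2,0],[0,1.5,0],[0,1.0,0],[0,0.4,0],[0,0,0],[0,0,0]], "yaw": [0,0,0,0,0,0,0,0,0,0], "grip": [1,1,1,1,1,1,1,1,1,1]}}

```text
time: 23.95
tool_pos: [0.5266, 0.2655, 0.1099]
tool_rot: [0.185, -0.183, 0.683, -0.683]
contact_force: [-0.0, -0.2, -1.5]
gripper_width: 0.271
```

```bash
cat > look.py <<'E'
from h import *
import sys
plan([.5263,.2644,.0925],-150)
s=readout.state(); p=s["tool_pos"]
S=cams.grab_frame("scene");D=cams.grab_frame("side")
o=[]
for f in (S,D):
    q=proj(f,[[p[0],p[1],p[2]-.0781],[.5263,.2644,.02]]); x,y=q[1].astype(int)
    print(((q-[x-33,y-33])*6).round(0).tolist())
    o.append(cv2.resize(f["image"][y-33:y+33,x-33:x+33,::-1],None,fx=6,fy=6,interpolation=2))
cv2.imwrite(sys.argv[1],cv2.hconcat(o))
E
python3 look.py pics/g8.png
```

```text
t 23.95 pos [0.5266 0.2655 0.1099] toolx heading -149.82 tilt y [ 0.002  0.001 -1.   ] q [0.341 0.086 1.808 0.    1.246 1.385] F [-0.04 -0.16 -1.46] w 0.271
shift cm [0.09 1.74 0.07]
yaw needed deg 0.18
shift cm after yaw [0.08 1.74 0.07] z axis [ 0.5  -0.87 -0.  ]
[[209.0, 180.0], [204.0, 199.0]]
[[195.0, 188.0], [198.0, 198.0]]
```

View pics/g8.png

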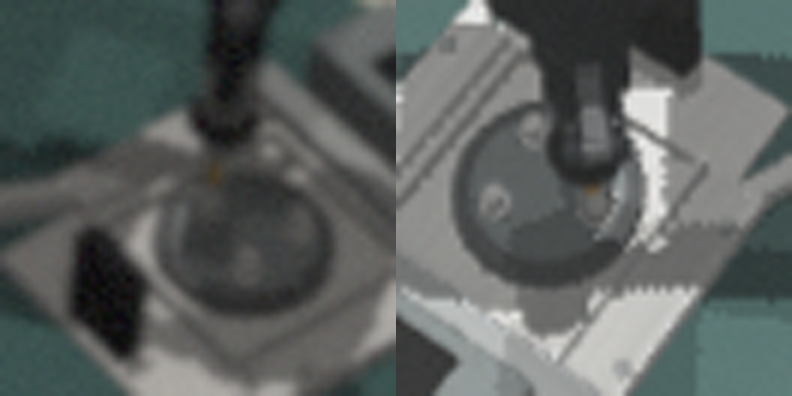

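The tip sits directly over the boss in both views. I'll lower in small steps and watch the force.

Emit:
{"name": "play_rows", "arguments": {"slide": [[0.08,0.3,0.07],[0,0.3,0],[0,0.3,0],[0,0.2,0],[0,0,0],[0,0,0]], "yaw": [0,0,0,0,0,0], "grip": [1,1,1,1,1,1]}}

```text
time: 24.65
tool_pos: [0.5256, 0.2642, 0.0979]
tool_rot: [-0.184, 0.184, -0.683, 0.683]
contact_force: [0.2, -0.1, -1.2]
gripper_width: 0.265
```

Emit:
{"name": "play_rows", "arguments": {"slide": [[0,0.1,0],[0,0.1,0],[0,0,0],[0,0,0]], "yaw": [0,0,0,0], "grip": [1,1,1,1]}}

```text
time: 25.05
tool_pos: [0.5257, 0.2643, 0.0961]
tool_rot: [0.184, -0.184, 0.683, -0.683]
contact_force: [-0.3, -0.4, -0.4]
gripper_width: 0.265
```

Emit:
{"name": "play_rows", "arguments": {"slide": [[0,0.1,0],[0,0.1,0],[0,0,0],[0,0,0]], "yaw": [0,0,0,0], "grip": [1,1,1,1]}}

```text
time: 25.45
tool_pos: [0.5257, 0.2643, 0.0941]
tool_rot: [0.184, -0.184, 0.683, -0.683]
contact_force: [-0.7, -0.6, 2.1]
gripper_width: 0.264
```

Emit:
{"name": "play_rows", "arguments": {"slide": [[0,0.1,0],[0,0.05,0],[0,0,0],[0,0,0]], "yaw": [0,0,0,0], "grip": [1,1,1,1]}}

```text
time: 25.85
tool_pos: [0.5257, 0.2643, 0.0925]
tool_rot: [0.184, -0.184, 0.683, -0.683]
contact_force: [-0.9, 0.4, 2.4]
gripper_width: 0.267
```

```bash
python3 look.py pics/g9.png; python3 - <<'E'
from h import *
F=[]
for i in range(4):
    cams.grab_frame("side"); F.append(readout.state()["contact_force"][2])
print(np.round(F,2))
s=readout.state(); f=wristcam(s['tool_pos'],s['tool_rot'],cams.grab_frame('wrist'))
np.savez('w9.npz',**f)
cv2.imwrite('pics/w9b.png',cv2.resize(f['image'][:,:,::-1],None,fx=1.4,fy=1.4,interpolation=2))
E
```

```text
t 25.85 pos [0.5257 0.2643 0.0925] toolx heading -149.82 tilt y [ 0.  0. -1.] q [ 0.339  0.105  1.82  -0.     1.217  1.383] F [-0.89  0.45  2.44] w 0.267
shift cm [-0.06  0.    0.02]
yaw needed deg 0.18
shift cm after yaw [-0.06  0.    0.02] z axis [ 0.5  -0.87 -0.  ]
[[201.0, 207.0], [204.0, 199.0]]
[[200.0, 204.0], [198.0, 198.0]]
[2.52 1.72 2.43 2.48]
```

View pics/g9.png

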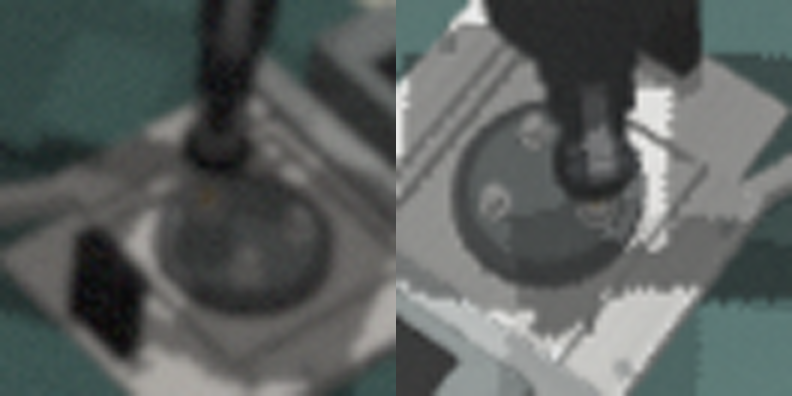

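View pics/w9b.png

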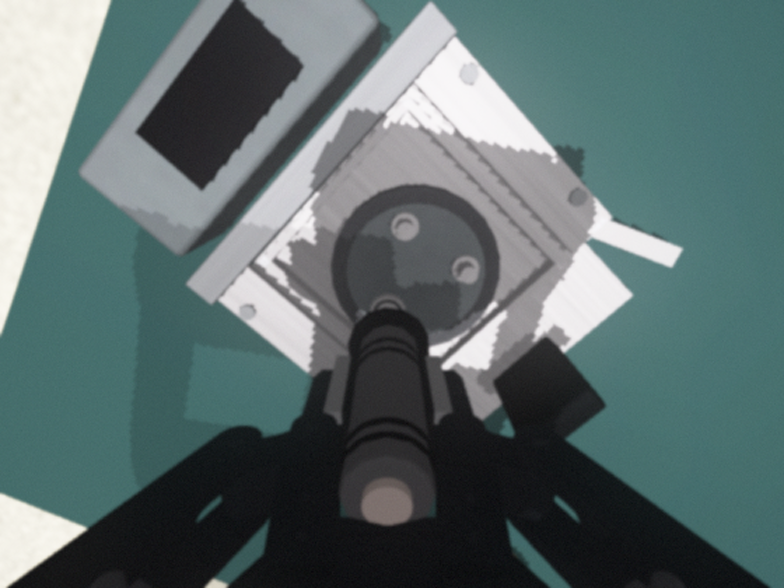

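```bash
python3 - <<'E'
from h import *
g=dict(np.load('w9.npz'))
t=np.linspace(0,2*np.pi,60); C=np.c_[.5263+.009*np.cos(t),.2644+.009*np.sin(t),0*t+.02]
q=proj(g,C)*1.4; print("boss px x",q[:,0].min(),q[:,0].max(),"y",q[:,1].min(),q[:,1].max())
pc=cast(g,np.array([(404,227),(466,269)])/1.4,.029); print("posts",pc)
m=pc.mean(0); d=pc[1]-pc[0]; n=np.array([-d[1],d[0]])/np.linalg.norm(d)
for s in(1,-1): print("spot from posts",m+s*.040*n)
im=g["image"][:,:,::-1]; cv2.imwrite("pics/w9z.png",cv2.resize(im[180:250,230:330],None,fx=7,fy=7,interpolation=2))
E
```

```text
boss px x 370.31306434611093 406.42333377446175 y 295.05863577643555 328.6810636267312
posts [[0.56817596 0.28072284]
 [0.56577821 0.24601077]]
spot from posts [0.606882   0.26061036]
spot from posts [0.52707217 0.26612325]
```

View pics/w9z.png

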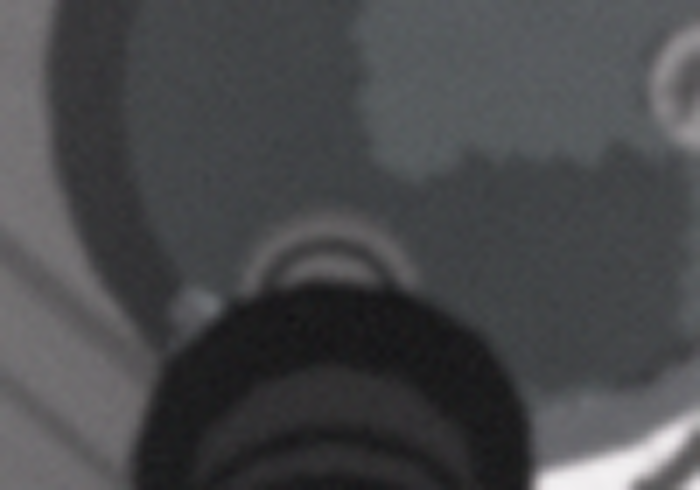

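The boss's visible arc matches the prediction: top edge at 294 px against 295, and centre at 388 px against 388. The push is about 3.8 N, so I'm handing in.

```bash
python3 -c "
from plant import workorder
print(workorder.job_done())"
```

```text
the job is handed in; nothing more can be done
None
```

I slid the tray by its handle into the fixture until it met the end stop. I then took the grey probe from its stand and pressed its tip on the ringed boss. I handed the job in at about 26 s, still holding the probe there; no verdict was reported.

- **Tray:** the push force rose to about 13 N with the tray no longer advancing. A later picture put its rear edge 155.5 mm from the stop face, against the tray's 155 mm length, so I take it as fully home. I did not re-measure the tray after lifting the probe, but the last pictures show it unmoved and the heater plate flat in it.
- **Probe:** the tool's position and the wrist images put the tip within about 1.5 mm of the boss centre. A rougher estimate from the two posts differed by about 2 mm, still inside the 7 mm limit. The tool axis was vertical.
- **Press:** the change in wrist force showed about 3.8 N. Heights put the sprung tip about 5.5 mm in, which fits 4 N at 6 mm.
- **Other things on the counter:** I saw no sign of anything being touched, but did not measure their positions again.

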